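Clamp a tin on the one-handed preparation board

TASK

Clamp the tin on the preparation board so that somebody can open it with one hand: with its red handle still crosswise, lower the foot of the loose vee clamp into the board's track on the open side of the tin, then slide the clamp along the track so that its vee pushes the tin up against the sprung end jaw, and squeeze until that jaw has given way by about half of its 6 mm travel. Keeping that squeeze, press the handle down against its spring, turn it a quarter turn clockwise to its stop and let it go, so that the clamp stays locked in the track with the tin held upright between vee and jaw. Work gently, never so hard as to dent the tin or to ram the clamp into the board, and leave the mug, the opener and the peeler alone.

Things in the scene. Friction and masses are not known exactly. Their poses are not given: they have to be found in the camera images.
- board: beech board 170 x 310 x 24 mm (x, y, z), fixed to the worktop. Origin: centre of its underside; its top is at z = 24 mm. An aluminium T-track runs along its y axis at x = 0, open over the whole length. A grey end stop with a sprung jaw is bolted on near the +y end.
- track (a point): middle of the track, in the plane of the board's top, above the board's origin; axes as the board's. Slot along y, 22 mm wide, between lips 5 mm thick; below the lips a channel 48 mm wide whose floor is 17 mm below this point.
- jaw_zone (a point): fixed point on the track 70 mm along +y from point track. The end jaw's black rubber face (80 mm wide, 1 to 40 mm above the board, square to the track) lies anywhere within 20 mm of it along y: not reported, to be felt or seen. The jaw yields along +y by up to 6 mm: 2 N starts it, 8 N at half travel, 14 N at full travel, then it is solid.
- clamp: loose grey vee clamp, 0.35 kg, 87 mm wide (x), y from -32 to 45 mm, block 23 mm high. Origin: on the bolt's axis in the plane of the block's underside, which lies on the board's top when the foot is in the track. Its rubber-lined vee opens to +y, towards the tin: same y direction as the board's. It starts on the worktop, standing on its foot, turned by 0.3 (left) to -1 rad (right) to the board.
- vee (a point): point 66 mm along +y from the clamp's origin: the axis of a tin seated in the vee passes here.
- foot (a point): middle of the clamp's foot, 9 mm below its origin: underside of the bolt's T-head, 20 x 40 mm, 7 mm high, its length along the clamp's y at bolt angle 0, when it drops through the slot with 1 mm of play at each side. Two lugs, 20 mm wide, 3 mm deep, under the block 27 mm behind and 24 mm ahead of the bolt then run in the slot too.
- handle (a point): centre of the red bar handle on the bolt's axis, 50.5 mm above the clamp's origin (less when pressed). Bar 56 mm long, 13 mm thick, 24 mm high (12 mm up and down from here). At bolt angle 0 its length is along the clamp's x, crosswise to the track, so pinch it along the clamp's y; locked, it is in line with the track. Fingertips have room down to 18 mm below this point.
- clamp_bolt (a joint): turn of handle and T-head, rad: 0 at the start (head in line with the slot), grows clockwise seen from above, stop at 1.5 (head crosswise under the lips). It stays where it is put (friction 0.04 N m). In the slot the head can turn only while the bolt is pressed down.
- clamp_press (a joint): how far handle and head are pressed down against the bolt's spring, m: 0 to 0.0065 (hard stop). 6 N starts it, 1.5 N more per mm. The head clears the lips from 0.003; 0.0045 to 0.005 (13 to 14 N) is right for turning. Let go after turning, the spring draws the knurled head up under the lips (value about 0.003); that holds the clamp against some 15 N along the track.
- tin: closed food tin, green label, 76 mm across, 58 mm high, 0.2 to 0.36 kg, upright on the board over the track, 8 to 68 mm short of the end jaw and up to 6 mm off the track's middle (the vee centres it); sliding it takes 1 to 3 N and clamp drag adds 1 to 2 N to the push felt; over 20 N dents it. Origin: centre of its underside.
- mug: blue and white mug, 78 x 112 x 92 mm, behind the board; leave alone. Origin: centre of its underside.
- opener: bottle opener, wooden handle, 38 x 156 x 16 mm, lying at the right; leave alone. Origin: centre of its underside.
- peeler: peeler with red grip, 28 x 159 x 15 mm, lying at the right; leave alone. Origin: centre of its underside.

How it is judged:
By the outcome, as a careful person would: the job done as asked, in the order asked, and still so for the second after the job is handed in, with the robot touching nothing.
It also fails if it takes over 54 s, if anything falls off the work surface, if the arm or the gripper's body presses on something with over 40 N, if the wrist force passes 120 N, or if a joint passes its speed limit or range.

ROBOT

A 6-joint arm with a two-finger parallel gripper is mounted at the origin on a cart in front of the work surface, level with it; the furniture and walls round the work are solid. World frame = base frame: x ahead of the robot, y to its left, z up, the work surface at z = 0. Lengths are in mm, angles in rad, forces in N, time in s.
With the tool pointing down it reaches from about 275 to 1000 mm from the base axis. Payload 8.4 kg.
Tool frame: the origin (TCP) lies midway between the tips of the shut fingers; the grasp point (between the pads) lies 19 mm behind it; z points along the fingers, y is the line along which they close (so a half turn about z gives the same grasp; the last joint's range is limited). The gripper opens to 85 mm and grips with 20 to 120 N. Pads are 22 mm wide; open, the fingers measure 114 mm over their backs; the gripper's body (76 mm by 85 mm) begins 54 mm behind the grasp point. The pads swing forward as they close: fully open they stand 13 mm farther back than shut.
Start: joints at [-1.241, 0.353, 1.633, -0, 1.155, -0.002], TCP at [203.589, -590.914, 231.281] pointing down, gripper open.
Joint ranges: [-2.63, 2.63], [-0.92, 2.1], [0.06, 2.66], [-1.3, 4.44], [0, 2.69], [-3.02, 3.02]. Speed limits (rad/s): [2.22, 2.22, 2.79, 3.14, 3.14, 3.14].

INTERFACE

Orientations are given as [roll, pitch, yaw] about the fixed x, y, z axes, in that order (R = Rz(yaw) Ry(pitch) Rx(roll)).
In Python, from rig import telemetry, optics, r gives the robot as it stands.
- The arm moves only by the tool play_rows, never from a script. Its arguments are lists of equal length, an entry for each row: "dp": the shift along the tool's x, y, z in units of 40 mm (1.0 is 40 mm), a list of three; "rot": the turn, a rotation vector about the tool's x, y, z in units of 6 degrees (1.0 is 6 degrees), a list of three. In form: {"dp": [[tx, ty, tz], ...], "rot": [[ax, ay, az], ...]}. A call has 1 to 5 rows; each row is the pose to reach, as a shift and turn from the pose commanded when the call began, along the tool's axes at that moment; what a row does not reach only later rows make up. A row lasts 1/12 s, in which the tool goes at most 41.7 mm and 7.16 degrees, less where a joint would pass 70% of its speed; a pose out of reach is approached as far as the arm can. A call with a gripper value outside its range is refused whole. "fingers" is the opening, from 0 (shut) to 1 (fully open), set as the call begins (left out, the last holds). The fingers move at their own pace and stop on an object; "grip_force" is the grip in N (left out, the last holds). Time passes only in rows, so rows that repeat a pose let the fingers close. It gives the time, the measured TCP pose, the force, the opening and the grip force at its end, in the units of the state.
- telemetry.sense(): the state, without advancing time (a new reading comes with each control period).
- optics.grab_frame(name): name is "scene" or "top"; returns a dict with "color" (480x640x3 uint8, red, green, blue), "mtx" (3x3 intrinsics, pixels), "R" (3x3) and "t" (3): a world point X has camera coordinates R X + t. Camera axes: x right, y down, z forward; pixel columns grow to the right and rows downward; lengths in mm; the calibration is good to about 2 mm. A picture is of the moment at which its call begins. There is no depth.
- r.sign_off(): hands the job in; it is judged then, once.
The state is a dict: "clock": time; "qpos": joint angles; "qvel": joint speeds; "joint_efforts": joint torques, N m; "eef_pos": TCP position; "tcp_rot": TCP orientation; "contact_force": force on the tool from outside, world axes, zero at the start; "wrist_torque": the same for the moment, N m; "opening": opening from 0.0 (shut) to 1.0 (fully open); "grasp_force": force on a finger pad.
Only numpy, scipy, OpenCV 4.12 (cv2) and the standard library are available. Lean on these libraries where they do the work, as an engineer would, in place of code of your own. Each camera call takes 0.05 s, during which the arm holds its last target. There are 200 camera calls.

## Working session

There is one attempt and no reset: what is moved stays moved. The work goes in short steps, Python scripts to look and compute and a tool call to move; the robot and the scene stay as the last step left them, time stands still between calls to the robot, and variables do not carry over. Pictures are saved under pics/ and viewed, at most 10 in all, crops included, and the job is handed in when it is done.

Besides the shell and the picture viewer there is one more tool, called by a JSON object that holds its "fn" and its "kwargs". play_rows: Moves the arm, as the interface text tells. Its arguments: {"type":"object","properties":{"dp":{"type":"array"},"rot":{"type":"array"},"fingers":{"type":"number"},"grip_force":{"type":"number"}},"required":["dp","rot"]}

```bash
mkdir -p pics; ls; python3 - <<'E'
from rig import telemetry, optics, r
import cv2,numpy as np,pickle
s=telemetry.sense();print({k:np.round(v,3).tolist() for k,v in s.items()})
for n in("scene","top"):
    f=optics.grab_frame(n);cv2.imwrite(f"pics/{n}0.png",f["color"][:,:,::-1]);pickle.dump(f,open(f"{n}0.pkl","wb"))
    print(n,f["mtx"].round(1).tolist(),(-f["R"].T@f["t"]).round(1),f["R"].round(3).tolist())
E
```

```text
pics
{'clock': 0.0, 'qpos': [-1.241, 0.354, 1.634, -0.0, 1.155, -0.002], 'qvel': [0.0, 0.0, 0.001, -0.001, 0.0, 0.001], 'joint_efforts': [0.002, -60.524, -34.207, 0.0, 0.009, -0.0], 'eef_pos': [203.459, -590.447, 230.551], 'tcp_rot': [-3.14, -0.0, 0.332], 'contact_force': [-0.53, -0.419, -0.582], 'wrist_torque': [0.025, -0.011, 0.025], 'grasp_force': 0.0, 'opening': 1.001}
scene [[572.6, 0.0, 310.9], [0.0, 572.6, 234.3], [0.0, 0.0, 1.0]] [-94.5 814.4 667.7] [[-0.855, -0.518, -0.011], [-0.225, 0.391, -0.892], [0.467, -0.761, -0.451]]
top [[469.2, 0.0, 314.0], [0.0, 469.2, 242.8], [0.0, 0.0, 1.0]] [ 416.9 -210.4 1136.8] [[0.013, -1.0, -0.016], [-0.994, -0.011, -0.104], [0.104, 0.018, -0.994]]
```

View pics/scene0.png

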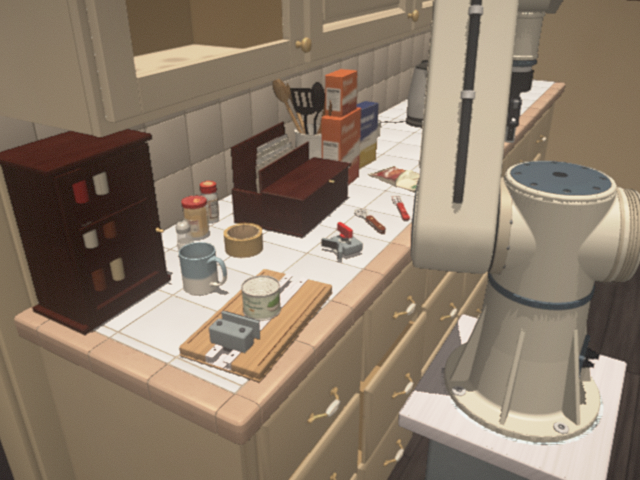

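View pics/top0.png

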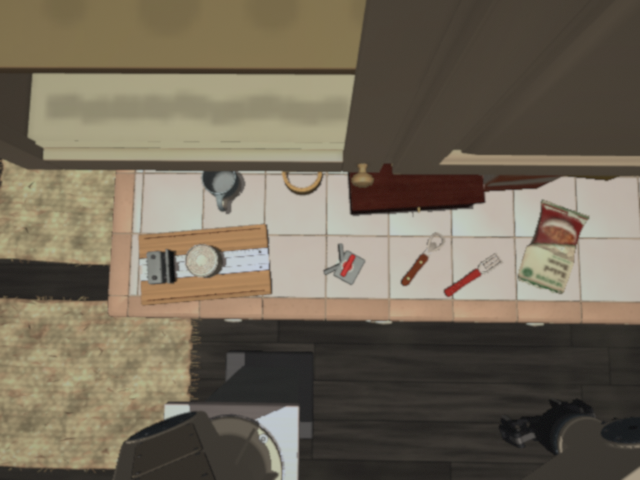

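The scene view shows the board (about 185–330, 270–375) with the tin at (262,297) and the clamp at (343,243). The top view shows the board at (140–270, 225–303), the tin at (203,261) and the clamp at (347,264). I'll zoom in on both.

```bash
python3 - <<'E'
import cv2
a=cv2.imread("pics/top0.png")[215:315,130:380];b=cv2.imread("pics/scene0.png")[210:390,170:370]
a=cv2.resize(a,None,fx=3.2,fy=3.2,interpolation=cv2.INTER_CUBIC)
b=cv2.resize(b,None,fx=3.3,fy=3.3,interpolation=cv2.INTER_CUBIC)
cv2.imwrite("pics/topc.png",a);cv2.imwrite("pics/scenec.png",b)
E
```

```text
(no output)
```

View pics/topc.png

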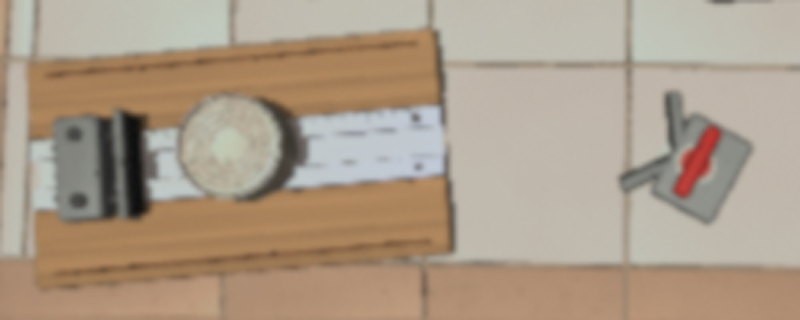

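View pics/scenec.png

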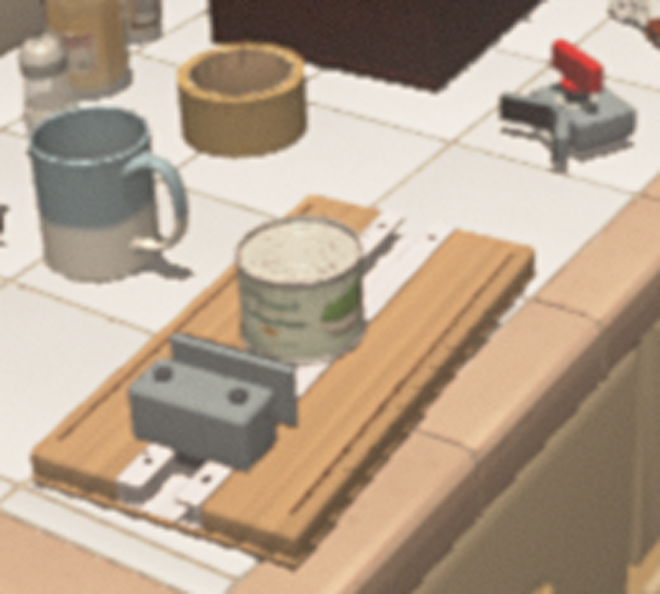

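The top crop shows the board corners at about (28,63), (436,29), (452,250) and (38,287), the jaw face at x≈147, the tin at (232,146) and the handle at (697,161). The scene crop shows the same corners at (33,458), (310,197), (535,248) and (292,545). The vee faces left in the image. Next I'll fit the poses.

```bash
cat > h.py <<'E'
import cv2,numpy as np,pickle
from scipy.optimize import least_squares
from scipy.spatial.transform import Rotation as Ro
def proj(f,X): 
    c=np.atleast_2d(X)@f["R"].T+f["t"]; p=c@f["mtx"].T; return p[:,:2]/p[:,2:]
def at(pose,P): 
    x,y,a=pose; P=np.atleast_2d(np.float64(P)); c,s=np.cos(a),np.sin(a)
    return np.c_[x+c*P[:,0]-s*P[:,1],y+s*P[:,0]+c*P[:,1],P[:,2]]
def ray(f,uv,z):
    d=f["R"].T@np.linalg.solve(f["mtx"],np.r_[uv,1]); o=-f["R"].T@f["t"]; return o+d*(z-o[2])/d[2]
def box(l,w,z0,z1): return [[i*l/2,j*w/2,z] for i in(1,-1) for j in(1,-1) for z in(z0,z1)]
def redstat(f,roi):
    h=cv2.cvtColor(f["color"],cv2.COLOR_RGB2HSV).astype(int);u0,v0,u1,v1=roi
    # soft redness weight
    c=f["color"].astype(float);w=np.clip((c[...,0]-np.maximum(c[...,1],c[...,2])-40)/90,0,1)
    m=np.zeros_like(w);m[v0:v1,u0:u1]=w[v0:v1,u0:u1]
    M=cv2.moments(m.astype(np.float32));return M,m
def hullstat(f,P):
    S=8;p=proj(f,P);o=p.min(0)-4;im=np.zeros((600,800),np.uint8)
    cv2.fillConvexPoly(im,np.round((cv2.convexHull(np.float32(p)).reshape(-1,2)-o)*S).astype(np.int32),1)
    M=cv2.moments(im,True);return o+np.r_[M['m10'],M['m01']]/M['m00']/S, .5*np.arctan2(2*M['mu11'],M['mu20']-M['mu02'])
E
python3 - <<'E'
from h import *
T,S=[pickle.load(open(n+"0.pkl","rb")) for n in("top","scene")]
ct=np.array([[28,63],[436,29],[452,250],[38,287]])/3.2+[130,215]
cs=np.array([[33,458],[310,197],[535,248],[292,545]])/3.3+[170,210]
C=[[85,155,24],[85,-155,24],[-85,-155,24],[-85,155,24]]
for nm,ft,fs in(("both",1,1),("top",1,0),("scene",0,1)):
    g=lambda p:np.r_[ft*(proj(T,at(p,C))-ct).ravel(),fs*(proj(S,at(p,C))-cs).ravel()]
    q=least_squares(g,[450,100,0.07]);print("board",nm,q.x.round(3),q.fun.round(1))
for nm,f,roi,z in(("top",T,(330,240,380,300),0),("scene",S,(325,215,365,245),0)):
    M,m=redstat(f,roi);c=np.r_[M['m10'],M['m01']]/M['m00'];a=.5*np.arctan2(2*M['mu11'],M['mu20']-M['mu02'])
    print(nm,"red",c,a,M['m00'])
    # fit position given yaw
    for yaw in([None] if nm=="top" else[]):
        def g(p):
            cc,aa=hullstat(f,at(p,box(56,13,47.5,71.5)));d=np.sin(2*(aa-a));return np.r_[cc-c,5*d]
        q=least_squares(g,[*ray(f,c,71)[:2],-.5],diff_step=1e-2);print("handle",q.x,q.fun)
    if nm=="scene":
        for yaw in(-.4,-.5,-.6):
            q2=least_squares(lambda p:hullstat(f,at([*p,yaw],box(56,13,47.5,71.5)))[0]-c,q.x[:2],diff_step=1e-2)
            print("handle scene",yaw,q2.x,q2.fun)
E
```

```text
board both [4.77861e+02 7.10360e+01 1.00000e-01] [-1.2  0.5 -0.3 -0.2  0.1  1.7 -0.9  1.6 -2.5 -1.8 -0.8 -1.7  0.7 -0.5
  0.9 -1.8]
board top [4.80045e+02 6.97630e+01 9.70000e-02] [-0.5 -0.5  0.3 -1.   0.6  0.9 -0.4  0.5 -0.  -0.  -0.  -0.   0.  -0.
  0.  -0. ]
board scene [4.74664e+02 7.40380e+01 1.01000e-01] [-0.   0.  -0.   0.  -0.   0.  -0.   0.  -2.3 -0.3 -0.5 -0.8  1.3  0.5
  1.5 -0.2]
top red [347.47609428 265.01919191] -1.069833860539274 98.99999988637865
handle [ 479.11240708 -268.6292926    -0.49398917] [ 0.00931475 -0.01222318  0.02572209]
scene red [344.50065929 228.97204644] 0.916480345104572 84.26666746567935
handle scene -0.4 [ 480.38835654 -275.37021385] [-0.00040389 -0.01234065]
handle scene -0.5 [ 480.43939671 -275.53278552] [-2.65867470e-08 -4.38578525e-08]
handle scene -0.6 [ 480.43144942 -275.59935382] [-1.18054118e-08 -3.05633421e-08]
```

```bash
cat >> h.py <<'E'
def tool(dx,dy,dz,yaw): 
    c,s=np.cos(yaw),np.sin(yaw); return (np.array([c*dx+s*dy,s*dx-c*dy,-dz])/40).round(3)
def now():
    from rig import telemetry
    s=telemetry.sense();print("t",round(s["clock"],2),"pos",np.round(s["eef_pos"],1),"rot",np.round(s["tcp_rot"],3),"F",np.round(s["contact_force"],1),"Tq",np.round(s["wrist_torque"],2),"op",round(s["opening"],3),"gf",round(s["grasp_force"],1));return s
E
python3 - <<'E'
from h import *
y=.332
for i in range(4): print(tool(69,80.3,-30,y+i*5.5*np.pi/30))
E
```

```text
[ 2.285 -1.336  0.75 ]
[2.644 0.124 0.75 ]
[2.15  1.544 0.75 ]
[0.962 2.466 0.75 ]
```

{"fn": "play_rows", "kwargs": {"dp": [[0.457, -0.267, 0.15], [0.914, -0.534, 0.3], [1.371, -0.802, 0.45], [1.828, -1.069, 0.6], [2.285, -1.336, 0.75]], "rot": [[0, 0, -1.1], [0, 0, -2.2], [0, 0, -3.3], [0, 0, -4.4], [0, 0, -5.5]], "fingers": 0.5, "grip_force": 40}}

```text
clock: 0.52
eef_pos: [272.9, -509.6, 200.7]
tcp_rot: [-3.141, -0.0, 0.913]
contact_force: [0.0, 0.4, 0.1]
opening: 0.497
grasp_force: 0.0
```

{"fn": "play_rows", "kwargs": {"dp": [[0.529, 0.025, 0.15], [1.058, 0.05, 0.3], [1.586, 0.074, 0.45], [2.115, 0.1, 0.6], [2.644, 0.124, 0.75]], "rot": [[0, 0, -1.1], [0, 0, -2.2], [0, 0, -3.3], [0, 0, -4.4], [0, 0, -5.5]]}}

```text
clock: 0.93
eef_pos: [342.0, -429.3, 170.8]
tcp_rot: [-3.141, -0.0, 1.489]
contact_force: [0.1, 0.8, 0.3]
opening: 0.5
grasp_force: 0.0
```

{"fn": "play_rows", "kwargs": {"dp": [[0.43, 0.309, 0.15], [0.86, 0.618, 0.3], [1.29, 0.926, 0.45], [1.72, 1.235, 0.6], [2.15, 1.544, 0.75]], "rot": [[0, 0, -1.1], [0, 0, -2.2], [0, 0, -3.3], [0, 0, -4.4], [0, 0, -5.5]]}}

```text
clock: 1.35
eef_pos: [411.0, -349.0, 140.8]
tcp_rot: [-3.141, -0.0, 2.065]
contact_force: [-0.4, 0.6, -0.1]
opening: 0.502
grasp_force: 0.0
```

{"fn": "play_rows", "kwargs": {"dp": [[0.192, 0.493, 0.15], [0.385, 0.986, 0.3], [0.577, 1.48, 0.45], [0.77, 1.973, 0.6], [0.962, 2.466, 0.75]], "rot": [[0, 0, -1.1], [0, 0, -2.2], [0, 0, -3.3], [0, 0, -4.4], [0, 0, -5.5]]}}

```text
clock: 1.77
eef_pos: [480.0, -268.7, 110.7]
tcp_rot: [-3.142, -0.001, 2.641]
contact_force: [0.1, 0.1, 0.8]
opening: 0.503
grasp_force: 0.0
```

{"fn": "play_rows", "kwargs": {"dp": [[0, 0, 0.5], [0, 0, 0.95], [0, 0, 1.3], [0, 0, 1.55], [0, 0, 1.66]], "rot": [[0, 0, 0], [0, 0, 0], [0, 0, 0], [0, 0, 0], [0, 0, 0]]}}

```text
clock: 2.18
eef_pos: [478.8, -269.2, 43.3]
tcp_rot: [3.142, -0.002, 2.636]
contact_force: [0.3, 0.3, -0.6]
opening: 0.502
grasp_force: 0.0
```

{"fn": "play_rows", "kwargs": {"dp": [[0, 0, 0], [0, 0, 0], [0, 0, 0], [0, 0, 0], [0, 0, 0]], "rot": [[0, 0, 0], [0, 0, 0], [0, 0, 0], [0, 0, 0], [0, 0, 0]], "fingers": 0, "grip_force": 40}}

```text
clock: 2.6
eef_pos: [479.7, -269.8, 45.3]
tcp_rot: [3.142, 0.0, 2.635]
contact_force: [-0.4, -0.8, -2.9]
opening: 0.241
grasp_force: 39.2
```

```bash
python3 - <<'E'
from h import *
from rig import optics
s=now()
f=optics.grab_frame("scene");a=f["color"][190:280,290:410,::-1]
t=optics.grab_frame("top");b=t["color"][225:300,300:400,::-1]
im=np.zeros((900,600,3),np.uint8)
a=cv2.resize(a,(600,450),interpolation=cv2.INTER_CUBIC)
b=cv2.resize(b,(600,450)[:2],interpolation=cv2.INTER_CUBIC)
cv2.imwrite("pics/g1.png",cv2.resize(np.vstack([a,b]),(400,600)))
E
```

```text
t 2.6 pos [ 479.7 -269.8   45.3] rot [3.142 0.    2.635] F [-0.4 -0.8 -2.9] Tq [-0.05 -0.04 -0.03] op 0.241 gf 39.2
```

View pics/g1.png

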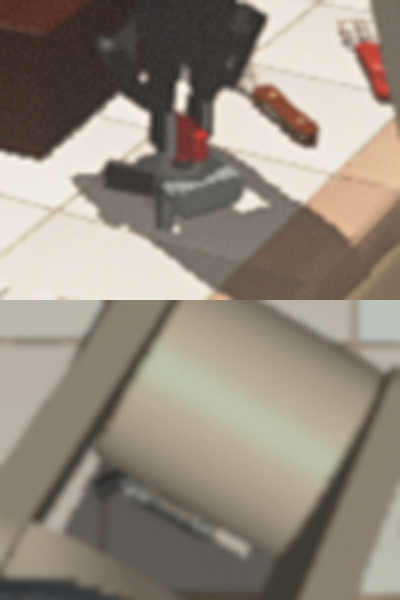

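The scene crop shows the red handle between the fingers with the clamp flat on the worktop. The arm hides the clamp in the top view. The opening of 0.24 is a bit large for a 13 mm bar, so I'll let it settle.

{"fn": "play_rows", "kwargs": {"dp": [[0, 0, 0], [0, 0, 0], [0, 0, 0]], "rot": [[0, 0, 0], [0, 0, 0], [0, 0, 0]]}}

```text
clock: 2.95
eef_pos: [479.8, -269.9, 45.1]
tcp_rot: [-3.142, 0.0, 2.636]
contact_force: [-1.1, -1.1, -0.6]
opening: 0.242
grasp_force: 39.7
```

{"fn": "play_rows", "kwargs": {"dp": [[0, 0, -0.1], [0, 0, -0.25], [0, 0, -0.4], [0, 0, -0.5], [0, 0, -0.5]], "rot": [[0, 0, 0], [0, 0, 0], [0, 0, 0], [0, 0, 0], [0, 0, 0]]}}

```text
clock: 3.37
eef_pos: [480.3, -270.1, 66.1]
tcp_rot: [3.142, 0.002, 2.636]
contact_force: [-0.4, 0.2, -3.6]
opening: 0.241
grasp_force: 39.3
```

```bash
python3 - <<'E'
from h import *
from rig import optics
s=now()
f=optics.grab_frame("scene");cv2.imwrite("pics/g2.png",cv2.resize(f["color"][180:260,300:400,::-1],(750,600),interpolation=cv2.INTER_CUBIC))
E
```

```text
t 3.37 pos [ 480.3 -270.1   66.1] rot [3.142e+00 2.000e-03 2.636e+00] F [-0.4  0.2 -3.6] Tq [-0.   -0.09  0.01] op 0.241 gf 39.3
```

View pics/g2.png

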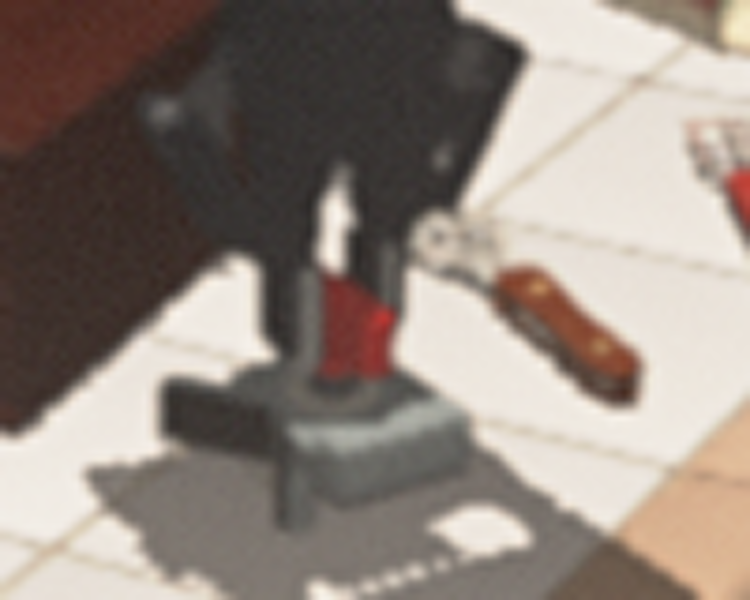

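The clamp is held squarely and lifted clear. The vee arms point towards the lower left in the picture, at about (165–300, 400–520). Now I'll refine the track line and get the tin and jaw positions from the first top frame.

```bash
python3 - <<'E'
from h import *
T=pickle.load(open("top0.pkl","rb"));B=[480.0,69.8,.097]
g=cv2.cvtColor(T["color"],cv2.COLOR_RGB2GRAY).astype(np.float32)
xs=np.arange(-40,41,2.)
ys=np.arange(-145,-30,1.)
# slot lines lie in plane z=24 ; rectified patch
for y0,y1 in((-148,-120),(-120,-90),(-90,-60),(-60,-30)):
    acc=[]
    for y in np.arange(y0,y1,1.):
        p=proj(T,at(B,np.c_[xs,0*xs+y,0*xs+24]));acc.append(cv2.remap(g,p[:,0].astype(np.float32)[None],p[:,1].astype(np.float32)[None],cv2.INTER_CUBIC)[0])
    print(y0,list(zip(xs.astype(int).tolist(),np.mean(acc,0).round().astype(int).tolist())))
inv=lambda X:at([0,0,-B[2]],np.r_[X[:2]-B[:2],0])[0,:2]
for n,uv,z in(("tinC",(229,145),82),("tinL",(178,147),82),("tinR",(281,147),82),("jawtop",(147,160),64),("jawbase",(147,160),24)):
    X=ray(T,np.array(uv)/3.2+[130,215],z);print(n,X.round(1),inv(X).round(1))
E
```

```text
-148 [(-40, 141), (-38, 142), (-36, 142), (-34, 143), (-32, 143), (-30, 141), (-28, 137), (-26, 148), (-24, 175), (-22, 192), (-20, 189), (-18, 186), (-16, 190), (-14, 194), (-12, 191), (-10, 188), (-8, 194), (-6, 199), (-4, 200), (-2, 199), (0, 199), (2, 199), (4, 199), (6, 199), (8, 195), (10, 186), (12, 182), (14, 187), (16, 184), (18, 180), (20, 182), (22, 186), (24, 181), (26, 160), (28, 135), (30, 129), (32, 130), (34, 132), (36, 137), (38, 141), (40, 142)]
-120 [(-40, 142), (-38, 143), (-36, 143), (-34, 141), (-32, 138), (-30, 137), (-28, 136), (-26, 148), (-24, 176), (-22, 196), (-20, 200), (-18, 200), (-16, 200), (-14, 198), (-12, 195), (-10, 192), (-8, 195), (-6, 199), (-4, 199), (-2, 199), (0, 199), (2, 199), (4, 199), (6, 198), (8, 189), (10, 177), (12, 176), (14, 191), (16, 198), (18, 199), (20, 197), (22, 192), (24, 179), (26, 156), (28, 133), (30, 128), (32, 129), (34, 133), (36, 138), (38, 142), (40, 143)]
-90 [(-40, 142), (-38, 144), (-36, 144), (-34, 141), (-32, 137), (-30, 132), (-28, 131), (-26, 147), (-24, 176), (-22, 195), (-20, 199), (-18, 199), (-16, 199), (-1
[... 261 characters left out ...]
4, 131), (36, 136), (38, 141), (40, 143)]
-60 [(-40, 141), (-38, 144), (-36, 144), (-34, 141), (-32, 137), (-30, 130), (-28, 126), (-26, 142), (-24, 168), (-22, 181), (-20, 176), (-18, 167), (-16, 160), (-14, 154), (-12, 145), (-10, 131), (-8, 125), (-6, 122), (-4, 119), (-2, 117), (0, 116), (2, 116), (4, 115), (6, 113), (8, 111), (10, 110), (12, 116), (14, 127), (16, 132), (18, 133), (20, 133), (22, 133), (24, 128), (26, 117), (28, 107), (30, 105), (32, 108), (34, 115), (36, 125), (38, 134), (40, 139)]
tinC [484.7  62.   82. ] [ 3.9 -8.2]
tinL [482.8  98.1  82. ] [ 5.6 27.9]
tinR [483.7  25.1  82. ] [ -0.7 -44.9]
jawtop [474.3 125.4  64. ] [-0.3 55.9]
jawbase [476.5 137.9  24. ] [ 3.1 68.1]
```

```bash
python3 - <<'E'
from h import *
print(tool(5.2,120.2,20,2.636),tool(5.2,120.2,0,2.636+2.9*np.pi/30))
E
```

```text
[ 1.342  2.692 -0.5  ] [0.475 2.97  0.   ]
```

{"fn": "play_rows", "kwargs": {"dp": [[0.2, 0.4, -0.15], [0.5, 1.0, -0.3], [0.8, 1.6, -0.4], [1.1, 2.2, -0.5], [1.342, 2.692, -0.5]], "rot": [[0, 0, -0.5], [0, 0, -1.1], [0, 0, -1.7], [0, 0, -2.3], [0, 0, -2.9]]}}

```text
clock: 3.83
eef_pos: [484.9, -148.1, 85.4]
tcp_rot: [3.141, 0.001, 2.942]
contact_force: [0.1, -0.7, -3.8]
opening: 0.241
grasp_force: 39.6
```

{"fn": "play_rows", "kwargs": {"dp": [[0.12, 0.75, 0], [0.24, 1.5, 0], [0.36, 2.25, 0], [0.44, 2.75, 0], [0.475, 2.97, 0]], "rot": [[0, 0, -0.7], [0, 0, -1.4], [0, 0, -2.1], [0, 0, -2.6], [0, 0, -2.85]]}}

```text
clock: 4.25
eef_pos: [489.9, -27.0, 84.8]
tcp_rot: [3.141, -0.0, -3.041]
contact_force: [-0.2, -1.2, -4.2]
opening: 0.24
grasp_force: 39.7
```

{"fn": "play_rows", "kwargs": {"dp": [[0, 0, 0], [0, 0, 0]], "rot": [[0, 0, 0], [0, 0, 0]]}}

```text
clock: 4.42
eef_pos: [490.1, -29.4, 84.8]
tcp_rot: [-3.141, -0.0, -3.045]
contact_force: [-0.0, 0.1, -3.6]
opening: 0.236
grasp_force: 39.7
```

```bash
python3 - <<'E'
from h import *
from rig import optics
s=now()
f=optics.grab_frame("scene");a=f["color"][200:350,220:400,::-1]
t=optics.grab_frame("top");b=t["color"][210:310,180:300,::-1]
cv2.imwrite("pics/h1.png",np.hstack([cv2.resize(a,(400,333),interpolation=cv2.INTER_CUBIC),cv2.resize(b,(400,333),interpolation=cv2.INTER_CUBIC)]))
pickle.dump((f,t),open("h1.pkl","wb"))
E
```

```text
t 4.42 pos [490.1 -29.4  84.8] rot [-3.141 -0.    -3.045] F [-0.   0.1 -3.6] Tq [-0.06 -0.01  0.02] op 0.236 gf 39.7
```

View pics/h1.png

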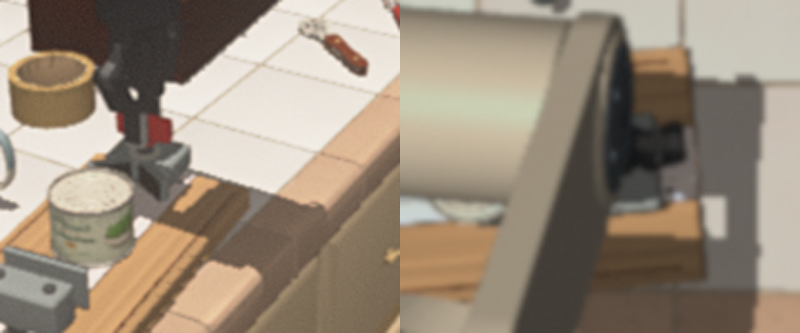

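The scene crop (left half) shows the clamp hovering over the track behind the tin, vee towards it, with the handle at about (145,128). In the top view the arm hides it. I'll lower it gently.

{"fn": "play_rows", "kwargs": {"dp": [[0, 0, 0.15], [0, 0, 0.3], [0, 0, 0.36], [0, 0, 0.38], [0, 0, 0.4]], "rot": [[0, 0, 0], [0, 0, 0], [0, 0, 0], [0, 0, 0], [0, 0, 0]]}}

```text
clock: 4.93
eef_pos: [489.9, -29.6, 68.4]
tcp_rot: [3.141, -0.001, -3.046]
contact_force: [-1.3, 0.0, -3.8]
opening: 0.236
grasp_force: 39.7
```

{"fn": "play_rows", "kwargs": {"dp": [[0, 0, 0.02], [0, 0, 0.04], [0, 0, 0.05], [0, 0, 0.05]], "rot": [[0, 0, 0], [0, 0, 0], [0, 0, 0], [0, 0, 0]]}}

```text
clock: 5.27
eef_pos: [490.2, -29.3, 66.9]
tcp_rot: [-3.142, 0.0, -3.045]
contact_force: [-0.0, 0.8, -3.1]
opening: 0.243
grasp_force: 39.7
```

{"fn": "play_rows", "kwargs": {"dp": [[0, 0, 0.02], [0, 0, 0.04], [0, 0, 0.06], [0, 0, 0.06]], "rot": [[0, 0, 0], [0, 0, 0], [0, 0, 0], [0, 0, 0]]}}

```text
clock: 5.6
eef_pos: [490.0, -29.3, 64.4]
tcp_rot: [3.142, -0.0, -3.045]
contact_force: [-0.4, -0.1, -3.3]
opening: 0.239
grasp_force: 39.7
```

{"fn": "play_rows", "kwargs": {"dp": [[0, 0, 0.02], [0, 0, 0.04], [0, 0, 0.06], [0, 0, 0.06]], "rot": [[0, 0, 0], [0, 0, 0], [0, 0, 0], [0, 0, 0]]}}

```text
clock: 5.93
eef_pos: [490.0, -29.3, 61.9]
tcp_rot: [3.142, -0.0, -3.045]
contact_force: [0.2, -0.5, -3.5]
opening: 0.241
grasp_force: 39.7
```

{"fn": "play_rows", "kwargs": {"dp": [[0, 0, 0.02], [0, 0, 0.04], [0, 0, 0.04], [0, 0, 0.04]], "rot": [[0, 0, 0], [0, 0, 0], [0, 0, 0], [0, 0, 0]]}}

```text
clock: 6.27
eef_pos: [490.0, -29.3, 60.4]
tcp_rot: [3.142, -0.0, -3.045]
contact_force: [0.2, -0.5, -3.7]
opening: 0.241
grasp_force: 39.7
```

{"fn": "play_rows", "kwargs": {"dp": [[0, 0, 0.01], [0, 0, 0.02], [0, 0, 0.03], [0, 0, 0.03]], "rot": [[0, 0, 0], [0, 0, 0], [0, 0, 0], [0, 0, 0]]}}

```text
clock: 6.6
eef_pos: [490.3, -29.3, 59.7]
tcp_rot: [-3.142, 0.0, -3.045]
contact_force: [-1.1, 0.1, 5.8]
opening: 0.245
grasp_force: 40.9
```

{"fn": "play_rows", "kwargs": {"dp": [[0, 0.05, -0.01], [0, 0.15, -0.01], [0, 0.27, -0.01], [0, 0.39, -0.01], [0, 0.5, -0.01]], "rot": [[0, 0, 0], [0, 0, 0], [0, 0, 0], [0, 0, 0], [0, 0, 0]]}}

```text
clock: 7.02
eef_pos: [488.7, -9.1, 60.0]
tcp_rot: [-3.141, 0.001, -3.045]
contact_force: [0.3, -4.9, 4.3]
opening: 0.238
grasp_force: 40.8
```

{"fn": "play_rows", "kwargs": {"dp": [[0, 0.04, 0], [0, 0.08, 0], [0, 0.12, 0], [0, 0.16, 0], [0, 0.2, 0]], "rot": [[0, 0, 0], [0, 0, 0], [0, 0, 0], [0, 0, 0], [0, 0, 0]]}}

```text
clock: 7.43
eef_pos: [487.9, -1.6, 59.9]
tcp_rot: [-3.141, 0.001, -3.045]
contact_force: [1.0, -5.8, 4.8]
opening: 0.24
grasp_force: 40.9
```

{"fn": "play_rows", "kwargs": {"dp": [[0, 0.05, -0.01], [0, 0.1, -0.01], [0, 0.15, -0.01], [0, 0.2, -0.01], [0, 0.25, -0.01]], "rot": [[0, 0, 0], [0, 0, 0], [0, 0, 0], [0, 0, 0], [0, 0, 0]]}}

```text
clock: 7.85
eef_pos: [486.4, 8.7, 60.0]
tcp_rot: [-3.142, -0.0, -3.045]
contact_force: [0.7, -4.7, 2.4]
opening: 0.24
grasp_force: 40.4
```

{"fn": "play_rows", "kwargs": {"dp": [[0, 0.05, 0], [0, 0.1, 0], [0, 0.15, 0], [0, 0.2, 0], [0, 0.25, 0]], "rot": [[0, 0, 0], [0, 0, 0], [0, 0, 0], [0, 0, 0], [0, 0, 0]]}}

```text
clock: 8.27
eef_pos: [485.3, 18.6, 60.0]
tcp_rot: [-3.142, -0.0, -3.045]
contact_force: [1.2, -6.0, 2.2]
opening: 0.238
grasp_force: 40.5
```

{"fn": "play_rows", "kwargs": {"dp": [[0, 0.02, 0], [0, 0.04, 0], [0, 0.06, 0], [0, 0.08, 0], [0, 0.08, 0]], "rot": [[0, 0, 0], [0, 0, 0], [0, 0, 0], [0, 0, 0], [0, 0, 0]]}}

```text
clock: 8.68
eef_pos: [485.0, 21.8, 60.0]
tcp_rot: [3.142, -0.0, -3.045]
contact_force: [-0.6, -4.3, 2.8]
opening: 0.237
grasp_force: 40.5
```

{"fn": "play_rows", "kwargs": {"dp": [[0, 0.02, 0], [0, 0.04, 0], [0, 0.05, 0], [0, 0.05, 0]], "rot": [[0, 0, 0], [0, 0, 0], [0, 0, 0], [0, 0, 0]]}}

```text
clock: 9.02
eef_pos: [484.8, 23.7, 60.0]
tcp_rot: [3.142, -0.0, -3.045]
contact_force: [0.6, -4.8, 1.5]
opening: 0.241
grasp_force: 40.4
```

{"fn": "play_rows", "kwargs": {"dp": [[0, 0.02, 0], [0, 0.04, 0], [0, 0.05, 0], [0, 0.05, 0]], "rot": [[0, 0, 0], [0, 0, 0], [0, 0, 0], [0, 0, 0]]}}

```text
clock: 9.35
eef_pos: [484.7, 25.7, 60.1]
tcp_rot: [3.142, -0.0, -3.045]
contact_force: [0.0, -3.6, 2.1]
opening: 0.241
grasp_force: 40.4
```

```bash
python3 - <<'E'
from h import *
from rig import optics
s=now()
f=optics.grab_frame("scene");a=f["color"][220:370,190:350,::-1]
cv2.imwrite("pics/j1.png",cv2.resize(a,(640,600),interpolation=cv2.INTER_CUBIC))
E
```

```text
t 9.35 pos [484.7  25.7  60.1] rot [ 3.142 -0.    -3.045] F [ 0.  -3.6  2.1] Tq [-0.8   0.01  0.01] op 0.241 gf 40.4
```

View pics/j1.png

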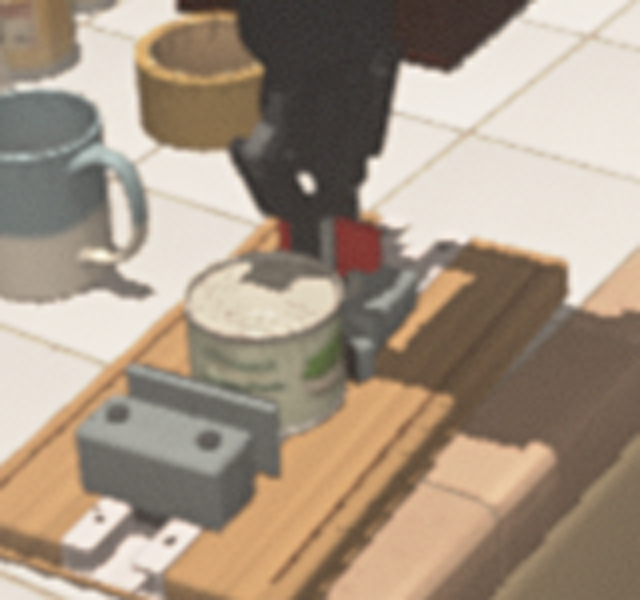

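The tin is seated in the vee and stands just short of the jaw plate, whose edge is at about (280,440).

{"fn": "play_rows", "kwargs": {"dp": [[0, 0.02, 0], [0, 0.04, 0], [0, 0.05, 0], [0, 0.05, 0]], "rot": [[0, 0, 0], [0, 0, 0], [0, 0, 0], [0, 0, 0]]}}

```text
clock: 9.73
eef_pos: [484.5, 27.7, 60.1]
tcp_rot: [3.141, -0.0, -3.045]
contact_force: [-0.4, -4.2, 1.4]
opening: 0.24
grasp_force: 40.4
```

{"fn": "play_rows", "kwargs": {"dp": [[0, 0.02, 0], [0, 0.04, 0], [0, 0.05, 0], [0, 0.05, 0]], "rot": [[0, 0, 0], [0, 0, 0], [0, 0, 0], [0, 0, 0]]}}

```text
clock: 10.07
eef_pos: [484.4, 29.7, 60.1]
tcp_rot: [3.142, -0.0, -3.045]
contact_force: [-0.3, -4.6, 1.7]
opening: 0.241
grasp_force: 40.3
```

{"fn": "play_rows", "kwargs": {"dp": [[0, 0.02, 0], [0, 0.04, 0], [0, 0.05, 0], [0, 0.05, 0]], "rot": [[0, 0, 0], [0, 0, 0], [0, 0, 0], [0, 0, 0]]}}

```text
clock: 10.4
eef_pos: [484.2, 31.7, 60.1]
tcp_rot: [3.141, -0.0, -3.045]
contact_force: [-0.2, -3.2, 0.8]
opening: 0.24
grasp_force: 40.3
```

{"fn": "play_rows", "kwargs": {"dp": [[0, 0.02, 0], [0, 0.04, 0], [0, 0.05, 0], [0, 0.05, 0]], "rot": [[0, 0, 0], [0, 0, 0], [0, 0, 0], [0, 0, 0]]}}

```text
clock: 10.73
eef_pos: [484.0, 33.7, 60.1]
tcp_rot: [3.142, -0.0, -3.045]
contact_force: [0.4, -2.8, -0.9]
opening: 0.239
grasp_force: 40.3
```

{"fn": "play_rows", "kwargs": {"dp": [[0, 0.02, 0], [0, 0.04, 0], [0, 0.05, 0], [0, 0.05, 0]], "rot": [[0, 0, 0], [0, 0, 0], [0, 0, 0], [0, 0, 0]]}}

```text
clock: 11.07
eef_pos: [483.8, 35.7, 60.1]
tcp_rot: [3.142, -0.0, -3.045]
contact_force: [0.2, -4.1, 0.0]
opening: 0.241
grasp_force: 40.3
```

{"fn": "play_rows", "kwargs": {"dp": [[0, 0.02, 0], [0, 0.04, 0], [0, 0.05, 0], [0, 0.05, 0]], "rot": [[0, 0, 0], [0, 0, 0], [0, 0, 0], [0, 0, 0]]}}

```text
clock: 11.4
eef_pos: [483.7, 37.3, 60.1]
tcp_rot: [-3.141, 0.0, -3.045]
contact_force: [1.6, -6.1, 0.2]
opening: 0.242
grasp_force: 40.3
```

{"fn": "play_rows", "kwargs": {"dp": [[0, 0.01, 0], [0, 0.02, 0], [0, 0.025, 0], [0, 0.025, 0]], "rot": [[0, 0, 0], [0, 0, 0], [0, 0, 0], [0, 0, 0]]}}

```text
clock: 11.73
eef_pos: [483.7, 38.1, 60.1]
tcp_rot: [-3.141, 0.0, -3.045]
contact_force: [0.2, -9.2, 0.1]
opening: 0.239
grasp_force: 40.3
```

{"fn": "play_rows", "kwargs": {"dp": [[0, 0.01, 0], [0, 0.02, 0], [0, 0.025, 0], [0, 0.025, 0]], "rot": [[0, 0, 0], [0, 0, 0], [0, 0, 0], [0, 0, 0]]}}

```text
clock: 12.07
eef_pos: [483.6, 38.8, 60.1]
tcp_rot: [-3.14, 0.0, -3.045]
contact_force: [0.3, -10.5, 0.2]
opening: 0.24
grasp_force: 40.3
```

{"fn": "play_rows", "kwargs": {"dp": [[0, 0.01, 0], [0, 0.02, 0], [0, 0.02, 0], [0, 0.02, 0]], "rot": [[0, 0, 0], [0, 0, 0], [0, 0, 0], [0, 0, 0]]}}

```text
clock: 12.4
eef_pos: [483.6, 39.5, 60.1]
tcp_rot: [-3.14, 0.0, -3.045]
contact_force: [1.5, -11.3, 0.6]
opening: 0.243
grasp_force: 40.3
```

```bash
python3 - <<'E'
from h import *
from rig import optics
s=now();print(s["qpos"].round(3) if hasattr(s["qpos"],"round") else s["qpos"])
f=optics.grab_frame("scene");a=f["color"][250:370,190:300,::-1]
pickle.dump(f,open("k1.pkl","wb"))
cv2.imwrite("pics/k1.png",cv2.resize(a,(550,600),interpolation=cv2.INTER_CUBIC))
E
```

```text
t 12.4 pos [483.6  39.5  60.1] rot [-3.14   0.    -3.045] F [  1.5 -11.3   0.6] Tq [-1.99 -0.22 -0.02] op 0.243 gf 40.3
[ 7.900e-02  3.860e-01  2.062e+00 -2.000e-03  6.940e-01 -1.587e+00]
```

View pics/k1.png

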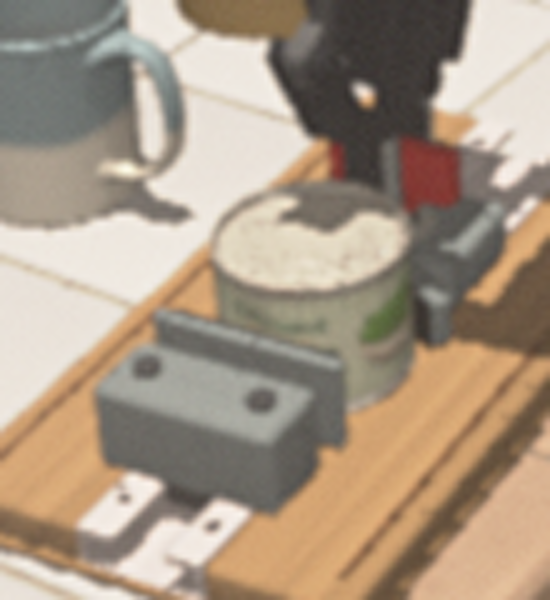

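The clamp, tin and jaw are in line and the tin is upright against the jaw plate. The push felt is 11.3 N, which is about 8 N on the jaw. Now I'll press the handle.

{"fn": "play_rows", "kwargs": {"dp": [[0, 0, 0.025], [0, 0, 0.05], [0, 0, 0.075], [0, 0, 0.1], [0, 0, 0.1]], "rot": [[0, 0, 0], [0, 0, 0], [0, 0, 0], [0, 0, 0], [0, 0, 0]]}}

```text
clock: 12.87
eef_pos: [483.7, 39.5, 56.5]
tcp_rot: [-3.14, 0.0, -3.045]
contact_force: [-1.3, -11.1, 10.0]
opening: 0.243
grasp_force: 41.6
```

{"fn": "play_rows", "kwargs": {"dp": [[0, 0, 0.02], [0, 0, 0.04], [0, 0, 0.055], [0, 0, 0.055]], "rot": [[0, 0, 0], [0, 0, 0], [0, 0, 0], [0, 0, 0]]}}

```text
clock: 13.2
eef_pos: [483.8, 39.5, 54.6]
tcp_rot: [-3.14, 0.001, -3.045]
contact_force: [-1.5, -10.7, 13.7]
opening: 0.246
grasp_force: 42.0
```

{"fn": "play_rows", "kwargs": {"dp": [[0, 0, 0], [0, 0, 0], [0, -0.003, 0], [0, -0.004, 0], [0, -0.005, 0]], "rot": [[0, 0, 0.6], [0, 0, 1.3], [0, 0, 2.1], [0, 0, 2.9], [0, 0, 3.6]]}}

```text
clock: 13.62
eef_pos: [483.7, 39.1, 54.7]
tcp_rot: [-3.14, 0.001, 2.857]
contact_force: [-2.4, -13.6, 13.6]
opening: 0.238
grasp_force: 42.0
```

```bash
python3 -c "
from h import *
now()"
```

```text
t 13.62 pos [483.7  39.1  54.7] rot [-3.140e+00  1.000e-03  2.857e+00] F [ -2.4 -13.6  13.6] Tq [-2.41  0.4   0.03] op 0.238 gf 42.0
```

{"fn": "play_rows", "kwargs": {"dp": [[0, -0.003, 0], [0.001, -0.006, 0], [0.002, -0.009, 0], [0.002, -0.012, 0], [0.002, -0.014, 0]], "rot": [[0, 0, 0.7], [0, 0, 1.4], [0, 0, 2.1], [0, 0, 2.9], [0, 0, 3.6]]}}

```text
clock: 14.03
eef_pos: [483.4, 38.7, 54.6]
tcp_rot: [-3.141, 0.001, 2.48]
contact_force: [-1.1, -12.0, 12.0]
opening: 0.238
grasp_force: 41.9
```

```bash
python3 -c "
from h import *
now()"
```

```text
t 14.03 pos [483.4  38.7  54.6] rot [-3.141e+00  1.000e-03  2.480e+00] F [ -1.1 -12.   12. ] Tq [-2.21  0.36  0.02] op 0.238 gf 41.9
```

{"fn": "play_rows", "kwargs": {"dp": [[0, -0.002, 0.005], [0, -0.003, 0.01], [0, -0.004, 0.012], [0.001, -0.006, 0.012], [0.001, -0.007, 0.012]], "rot": [[0, 0, 0.7], [0, 0, 1.4], [0, 0, 2.1], [0, 0, 2.9], [0, 0, 3.6]]}}

```text
clock: 14.45
eef_pos: [483.0, 38.4, 54.2]
tcp_rot: [-3.141, 0.001, 2.104]
contact_force: [-3.0, -14.9, 14.1]
opening: 0.238
grasp_force: 42.0
```

```bash
python3 -c "
from h import *
now()"
```

```text
t 14.45 pos [483.   38.4  54.2] rot [-3.141e+00  1.000e-03  2.104e+00] F [ -3.  -14.9  14.1] Tq [-2.6   0.49  0.18] op 0.238 gf 42.0
```

{"fn": "play_rows", "kwargs": {"dp": [[-0.003, -0.006, 0], [-0.006, -0.012, 0], [-0.008, -0.015, 0]], "rot": [[0, 0, 0], [0, 0, 0.8], [0, 0, 1.6]]}}

```text
clock: 14.7
eef_pos: [482.8, 37.7, 54.2]
tcp_rot: [-3.141, 0.002, 1.937]
contact_force: [-2.5, -14.0, 14.3]
opening: 0.241
grasp_force: 42.2
```

```bash
python3 -c "
from h import *
now()"
```

```text
t 14.7 pos [482.8  37.7  54.2] rot [-3.141e+00  2.000e-03  1.937e+00] F [ -2.5 -14.   14.3] Tq [-2.33  0.39  0.26] op 0.241 gf 42.2
```

{"fn": "play_rows", "kwargs": {"dp": [[0, 0, 0], [0, 0, 0], [0, 0, 0]], "rot": [[0, 0, 0.5], [0, 0, 1.0], [0, 0, 1.0]]}}

```text
clock: 14.95
eef_pos: [483.0, 37.8, 54.3]
tcp_rot: [3.141, 0.002, 1.832]
contact_force: [-1.9, -14.1, 14.8]
opening: 0.238
grasp_force: 42.1
```

```bash
cat >> h.py <<'E'
def shift(a,b,roi):
    # translation of roi in a -> b, px, by ECC
    u0,v0,u1,v1=roi;g=[cv2.cvtColor(x["color"],cv2.COLOR_RGB2GRAY).astype(np.float32) for x in(a,b)]
    W=np.eye(2,3,dtype=np.float32);cc,W=cv2.findTransformECC(g[0][v0:v1,u0:u1],g[1][v0:v1,u0:u1],W,cv2.MOTION_TRANSLATION,(3,100,1e-5),None,3)
    return W[:,2].round(2),round(cc,3)
E
python3 - <<'E'
from h import *
from rig import optics
now()
k=pickle.load(open("k1.pkl","rb"));f=optics.grab_frame("scene");pickle.dump(f,open("k2.pkl","wb"))
for n,roi in(("tin",(232,296,272,324)),("jawplate",(221,311,258,335)),("stop",(208,326,250,355)),("board",(190,350,225,370))):
    print(n,shift(k,f,roi))
X=at([480,69.8,.097],[[0,34,60]])[0];print("px per mm +y",proj(f,X+[-.097,.995,0])-proj(f,X))
E
```

```text
t 14.95 pos [483.   37.8  54.3] rot [3.141e+00 2.000e-03 1.832e+00] F [ -1.9 -14.1  14.8] Tq [-2.3   0.41  0.15] op 0.238 gf 42.1
tin (array([-1.4 , -0.25], dtype=float32), 0.948)
jawplate (array([-0.08,  0.01], dtype=float32), 0.989)
stop (array([-0.01,  0.  ], dtype=float32), 1.0)
board (array([-0.,  0.], dtype=float32), 1.0)
px per mm +y [[-0.27374211  0.27118524]]
```

{"fn": "play_rows", "kwargs": {"dp": [[0, 0, 0], [0, 0, 0], [0, 0, 0]], "rot": [[0, 0, 0.5], [0, 0, 0.95], [0, 0, 0.95]]}}

```text
clock: 15.25
eef_pos: [483.0, 37.9, 54.3]
tcp_rot: [3.141, 0.002, 1.733]
contact_force: [-2.0, -13.0, 13.9]
opening: 0.242
grasp_force: 42.0
```

```bash
python3 - <<'E'
from h import *
from rig import optics
now()
f=optics.grab_frame("scene");pickle.dump(f,open("k3.pkl","wb"))
a=pickle.load(open("scene0.pkl","rb"));k=pickle.load(open("k1.pkl","rb"))
d=np.array([-.274,.271])
for n,roi in(("plateend",(240,313,264,345)),("platetop",(219,309,240,322)),("plate",(219,309,264,345)),("stop",(208,326,250,355))):
  for m,p,q in(("0-k1",a,k),("0-now",a,f),("k1-now",k,f)):
    try:
        w,c=shift(p,q,roi);print(n,m,w,c,"mm",(w@d/(d@d)).round(2))
    except Exception as e: print(n,m,"fail")
E
```

```text
t 15.25 pos [483.   37.9  54.3] rot [3.141e+00 2.000e-03 1.733e+00] F [ -2.  -13.   13.9] Tq [-2.21  0.37  0.07] op 0.242 gf 42.0
plateend 0-k1 [-0.3   0.46] 0.757 mm 1.39
plateend 0-now [-0.27  0.53] 0.71 mm 1.47
plateend k1-now [-0.08  0.01] 0.99 mm 0.17
platetop 0-k1 [-1.3   0.56] 0.703 mm 3.42
platetop 0-now [-1.29  0.67] 0.652 mm 3.6
platetop k1-now [-0.54 -0.  ] 0.96 mm 1.0
plate 0-k1 [-0.34  0.32] 0.821 mm 1.21
plate 0-now [-0.33  0.37] 0.798 mm 1.28
plate k1-now [-0.14 -0.02] 0.984 mm 0.22
stop 0-k1 [ 0.01 -0.01] 1.0 mm -0.04
stop 0-now [ 0.   -0.01] 1.0 mm -0.02
stop k1-now [-0. -0.] 1.0 mm 0.0
```

{"fn": "play_rows", "kwargs": {"dp": [[0, 0, -0.02], [0, 0, -0.04], [0, 0, -0.06], [0, 0, -0.06]], "rot": [[0, 0, 0], [0, 0, 0], [0, 0, 0], [0, 0, 0]]}}

```text
clock: 15.63
eef_pos: [483.1, 38.2, 56.5]
tcp_rot: [3.141, 0.001, 1.736]
contact_force: [-0.3, -10.5, 7.7]
opening: 0.241
grasp_force: 41.2
```

```bash
python3 - <<'E'
from h import *
from rig import optics
now()
f=optics.grab_frame("scene");pickle.dump(f,open("k4.pkl","wb"))
a=pickle.load(open("scene0.pkl","rb"));k=pickle.load(open("k1.pkl","rb"));d=np.array([-.274,.271])
for n,roi in(("Lend",(213,304,228,320)),("Rend",(250,332,264,348))):
  for m,p,q in(("0-k1",a,k),("0-now",a,f),("k1-now",k,f)):
    try: w,c=shift(p,q,roi);print(n,m,w,c,"mm",(w@d/(d@d)).round(2))
    except Exception as e: print(n,m,"fail")
E
```

```text
t 15.63 pos [483.1  38.2  56.5] rot [3.141e+00 1.000e-03 1.736e+00] F [ -0.3 -10.5   7.7] Tq [-1.88  0.09  0.03] op 0.241 gf 41.2
Lend 0-k1 [-0.69  0.79] 0.997 mm 2.71
Lend 0-now [-0.8   0.81] 0.996 mm 2.95
Lend k1-now [-0.03  0.23] 0.975 mm 0.48
Rend 0-k1 [-0.54  0.24] 0.927 mm 1.43
Rend 0-now [-0.63  0.76] 0.983 mm 2.55
Rend k1-now [-0.41  0.14] 0.956 mm 1.01
```

{"fn": "play_rows", "kwargs": {"dp": [[0, 0, -0.01], [0, 0, -0.02], [0, 0, -0.025], [0, 0, -0.025]], "rot": [[0, 0, 0], [0, 0, 0], [0, 0, 0], [0, 0, 0]]}}

```text
clock: 16.02
eef_pos: [483.0, 38.1, 57.0]
tcp_rot: [3.141, 0.001, 1.736]
contact_force: [1.8, -10.2, 2.3]
opening: 0.238
grasp_force: 40.4
```

{"fn": "play_rows", "kwargs": {"dp": [[0, 0, 0], [0, 0, 0], [0, 0, 0], [0, 0, 0], [0, 0, 0]], "rot": [[0, 0, 0], [0, 0, 0], [0, 0, 0], [0, 0, 0], [0, 0, 0]], "fingers": 0.5}}

```text
clock: 16.43
eef_pos: [482.5, 39.1, 56.8]
tcp_rot: [-3.141, -0.0, 1.735]
contact_force: [-0.1, 0.2, 0.7]
opening: 0.499
grasp_force: 0.0
```

```bash
python3 - <<'E'
from h import *
from rig import optics
now()
f=optics.grab_frame("scene");pickle.dump(f,open("k5.pkl","wb"))
a=pickle.load(open("scene0.pkl","rb"));d=np.array([-.274,.271])
w,c=shift(a,f,(213,304,228,320));print(w,c,"mm",(w@d/(d@d)).round(2))
E
```

```text
t 16.43 pos [482.5  39.1  56.8] rot [-3.141 -0.     1.735] F [-0.1  0.2  0.7] Tq [ 0.03  0.02 -0.03] op 0.499 gf 0.0
[-0.8  0.8] 0.996 mm 2.94
```

The clamp is holding, with the jaw still compressed about 2.9 mm. I'll withdraw straight up and check.

{"fn": "play_rows", "kwargs": {"dp": [[0, 0, -0.3], [0, 0, -0.8], [0, 0, -1.5], [0, 0, -2.3], [0, 0, -3.0]], "rot": [[0, 0, 0], [0, 0, 0], [0, 0, 0], [0, 0, 0], [0, 0, 0]]}}

```text
clock: 16.9
eef_pos: [482.4, 39.0, 178.3]
tcp_rot: [-3.141, -0.0, 1.735]
contact_force: [0.2, 0.7, 0.3]
opening: 0.496
grasp_force: 0.0
```

```bash
python3 - <<'E'
from h import *
from rig import optics
now()
f=optics.grab_frame("scene")
a=pickle.load(open("scene0.pkl","rb"));d=np.array([-.274,.271])
w,c=shift(a,f,(213,304,228,320));print(w,c,"mm",(w@d/(d@d)).round(2))
cv2.imwrite("pics/z.png",cv2.resize(f["color"][220:370,190:350,::-1],(640,600),interpolation=cv2.INTER_CUBIC))
E
```

```text
t 16.9 pos [482.4  39.  178.3] rot [-3.141 -0.     1.735] F [0.2 0.7 0.3] Tq [-0.   -0.03  0.06] op 0.496 gf 0.0
[-0.81  0.8 ] 0.996 mm 2.95
```

View pics/z.png

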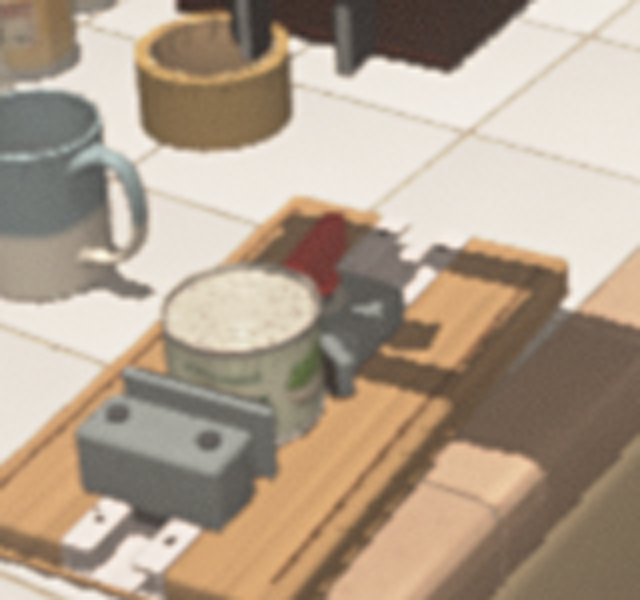

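The handle, at about (320,255), now lies in line with the track. The tin stands upright between the vee and the jaw, and the gripper is clear.

```bash
python3 -c "
from rig import r
print(r.sign_off())"
```

```text
the job is handed in; nothing more can be done
None
```

The tin is clamped upright between vee and jaw, with the clamp locked in the track and the jaw pressed in about 2.9 mm of its 6 mm; the job was handed in at about 17 s with the gripper clear.

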